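# Check the lint screen against the lamp

### The arm

A 6-joint arm with a two-finger parallel gripper is mounted at the origin on the work surface. World frame = base frame: x ahead of the robot, y to its left, z up, the work surface at z = 0. Lengths are in m, angles in degrees, forces in N, time in s.
With the tool pointing down it reaches from about 0.375 to 0.9 m from the base axis. Payload 3.1 kg.
Tool frame: the origin (TCP) lies on the centre line of the jaws, within the pads' length; the fingertips stand 25 mm ahead of it and the grasp point (between the pads) lies 6 mm ahead of it; z points along the fingers, y is the line along which they close (so a half turn about z gives the same grasp; the last joint's range is limited). The gripper opens to 87 mm and grips with 3 to 60 N. Pads are 19 mm wide; open, the fingers measure 117 mm over their backs; the gripper's body (75 mm by 190 mm) begins 51 mm behind the grasp point.
Start: joints at [-76.69, 30.224, 82.088, -0, 67.689, -10.227], TCP at [0.25, -0.573, 0.248] pointing down, gripper open.
Joint ranges: [-176.69, 176.69], [-43.24, 126.21], [12.49, 139.97], [-82, 262], [0, 151.66], [-163.58, 163.58]. Speed limits (degrees/s): [159.86, 159.86, 180, 180, 180, 180].

### API

Orientations are given as a 3x3 rotation matrix whose columns are the frame's x, y, z axes.
In Python, from rig import * gives the robot as it stands.
- The arm moves only by the tool step_arm, never from a script. Its argument "steps" is a list of rows, each a list of 7 numbers: the shift along the tool's x, y, z normalised to -1 to 1, where 1 is 0.3 m, then the turn, a rotation vector about the tool's x, y, z normalised to -1 to 1, where 1 is 45 degrees, then the gripper's target within -1 to 1 (shut at 1, half-way at 0, fully open at -1). A call has 1 to 8 rows; each row is the pose to reach, as a shift and turn from the pose commanded when the call began, along the tool's axes at that moment; what a row does not reach only later rows make up. A row lasts 1/12 s, in which the tool goes at most 41.7 mm and 7.16 degrees, less where a joint would pass 70% of its speed; a pose out of reach is approached as far as the arm can. A call with a number of a shift or a turn outside -1 to 1 is refused whole. A call with a gripper value outside its range is refused whole. The fingers move at their own pace and stop on an object; the grip force is fixed at half the most. Time passes only in rows, so rows that repeat a pose let the fingers close. It gives the time, the measured TCP pose, the force, the opening and the grip force at its end, in the units of the state.
- read_state(): the state, without advancing time (a new reading comes with each control period).
- capture(name): name is "scene" or "top" or "wrist"; returns a dict with "image" (384x512x3 uint8, red, green, blue), "vertical_fov" (degrees; the focal length in pixels is half the picture's height over the tangent of half this angle, whatever the lens; pixels are square), "cx", "cy" (the principal point, pixels), "world_from_camera" (4x4, takes a point from camera to world coordinates); the wrist camera has in their place "T_tool_cam" (4x4, takes a point from camera to tool coordinates, whose origin is the TCP and whose axes are the flange's). Camera axes: x right, y down, z forward; pixel columns grow to the right and rows downward; lengths in m; the calibration is good to about 2 mm. The wrist camera is an equidistant fisheye: a pixel r from the principal point sees the ray r / f radians off the axis. A picture is of the moment at which its call begins: read the wrist's pose just before it. There is no depth.
- hand_in(): hands the job in; it is judged then, once.
The state is a dict: "time_s": time; "joint_positions": joint angles; "qvel": joint speeds; "tau": joint torques, N m; "position": TCP position; "tcp_rot": TCP orientation; "force": force on the tool from outside, world axes, zero at the start; "moment": the same for the moment, N m; "opening": opening from 0.0 (shut) to 1.0 (fully open); "grasp_force": force on a finger pad.
Only numpy, scipy, OpenCV 4.12 (cv2) and the standard library are available. Lean on these libraries where they do the work, as an engineer would, in place of code of your own. Each camera call takes 0.05 s, during which the arm holds its last target. There are 200 camera calls.

### The job

Lift the dryer's lint screen (the framed mesh with a grip tab) out of the draining rack by its tab and hold it up in front of the lit work lamp, upright, parallel to the lit face, centred on it and about 8 cm away, still for three seconds, so that the mesh can be checked against the light. Then lower it back into its slot in the rack, let go only when it stands there, and take the hand away. Do not touch the lamp, and leave everything else where it stands.

Things in the scene. Friction and masses are not known exactly. Their poses are not given: they have to be found in the camera images.
- screen_center (a point): Centre of the mesh of the dryer's lint screen: a loose flat grey plastic frame, 180 mm wide x 140 mm high x 12 mm thick, filled with a fine dark open mesh, with a grip tab on top; 120 to 250 g. It starts standing on its long edge in one of the rack's three slots, its tab up; which slot varies. Axes: x through the thickness (normal to the mesh; front and back are alike), y along the width, z up along the height towards the tab. The point is 70 mm above the lower edge.
- screen_tab (a point): Centre of the lint screen's grip tab, where it is pinched: a ribbed block 14 mm thick (x), 60 mm wide (y), 28 mm high (z) in the middle of the top edge, 84 mm above screen_center. Same axes as screen_center. In the rack it is the highest thing, about 169 mm above the bench, with 60 mm free on both sides along x.
- rack: Chromed wire draining rack fixed to the bench, 230 x 200 mm, origin at its underside's centre. Three slots at x = -75, 0, +75 mm of its frame; plates stand square to its x axis, drawn straight up and lowered straight down, on wires 15 mm above the bench, between U-wires 20 mm apart, flared to 29 mm at their tops, 78 mm above the bench. A plate is free when its lower edge is above 80 mm.
- lamp_face (a point): Centre of the lit face of the LED work lamp fixed to the bench: a flat upright white-lit rectangle 170 mm wide x 120 mm high, in a dark head 200 x 150 mm (270 mm wide over its side knobs), its centre 185 mm above the bench; the lamp's highest edge is 260 mm above the bench. x axis: level, straight out of the lit face; y: along its width; z: up. The lint screen's centre belongs on this x axis, 80 mm out. The tube feet reach 63 mm out in front of the face, below 18 mm height.
- cover: Bystander: solid grey plastic cover panel, 180 x 12 x 110 mm high, standing in another slot of the rack. Origin at the middle of its lower edge; x through the thickness, z up.
- grille: Bystander: grey plastic louvred grille with slats and no tab, 180 x 12 x 120 mm high, standing in another slot of the rack. Origin at the middle of its lower edge; x through the thickness, z up.
- soap_bowl: Bystander: loose white ceramic bowl, 110 mm diameter, 40 mm high, on the bench between the rack and the lamp, towards the far side. Origin at the centre of its underside.

How it is judged:
By the outcome, as a careful person would: the job done as asked, in the order asked, and still so for the second after the job is handed in, with the robot touching nothing.
It also fails if it takes over 64 s, if anything falls off the work surface, if the arm or the gripper's body presses on something with over 40 N, if the wrist force passes 120 N, or if a joint passes its speed limit or range.

## Working session

There is one attempt and no reset: what is moved stays moved. The work goes in short steps, Python scripts to look and compute and a tool call to move; the robot and the scene stay as the last step left them, time stands still between calls to the robot, and variables do not carry over. Pictures are saved under pics/ and viewed, at most 10 in all, crops included, and the job is handed in when it is done.

Besides the shell and the picture viewer there is one more tool, called after "Emit:" as name([rows], argument=value, ...), one row to a line, values as JSON. step_arm: Moves the arm, as the interface text tells. Scaled input: -1 to 1 covers 0.3 m each way for a shift and 45 degrees each way for a turn. Its arguments: {"type":"object","properties":{"steps":{"type":"array"}},"required":["steps"]}

```bash
mkdir -p pics; ls
python3 - <<'E'
from rig import *
import cv2, numpy as np, pickle
s=read_state(); print(s)
for n in("scene","top"):
    c=capture(n); pickle.dump(c,open(f"pics/{n}0.pkl","wb"))
    print(n,c["vertical_fov"],c["cx"],c["cy"],np.round(c["world_from_camera"],4).tolist())
    cv2.imwrite(f"pics/{n}0.png",cv2.resize(c["image"][:,:,::-1],(768,576),interpolation=cv2.INTER_CUBIC))
E
```

```text
pics
{'time_s': 0.0, 'joint_positions': array([-7.66910800e+01,  3.02770686e+01,  8.21562323e+01, -7.98577520e-04,
        6.76883479e+01, -1.02278871e+01]), 'qvel': array([ 0.07447287, -0.00810513,  0.003504  ,  0.05535334, -0.02837705,
        0.13308652]), 'tau': array([ 1.30865366e-03, -4.40035486e+01, -1.76595873e+01,  6.33871439e-02,
        5.82957419e-02, -1.81687205e-04]), 'position': array([ 0.2494464 , -0.57232811,  0.24659277]), 'tcp_rot': array([[ 9.16801699e-01,  3.99342451e-01, -5.01304544e-04],
       [ 3.99342599e-01, -9.16799450e-01,  2.06318049e-03],
       [ 3.64319822e-04, -2.09171964e-03, -9.99997746e-01]]), 'force': array([-0.48459609,  0.00829948,  0.20649935]), 'moment': array([ 0.00365807, -0.046277  , -0.00818445]), 'grasp_force': 0.0, 'opening': 1.0009684763963054}
scene 44.58287068099169 254.86458332947623 195.4590784614427 [[0.0566, 0.6265, -0.7774, 1.3304], [0.9984, -0.0395, 0.0408, -0.0596], [-0.0052, -0.7784, -0.6277, 0.773], [0.0, 0.0, 0.0, 1.0]]
top 45.819503098350985 255.31163699036594 187.77200136558477 [[0.0002, -0.9969, 0.0787, 0.4842], [-1.0, -0.0009, -0.0087, -0.0227], [0.0088, -0.0787, -0.9969, 1.1635], [0.0, 0.0, 0.0, 1.0]]
```

View pics/scene0.png

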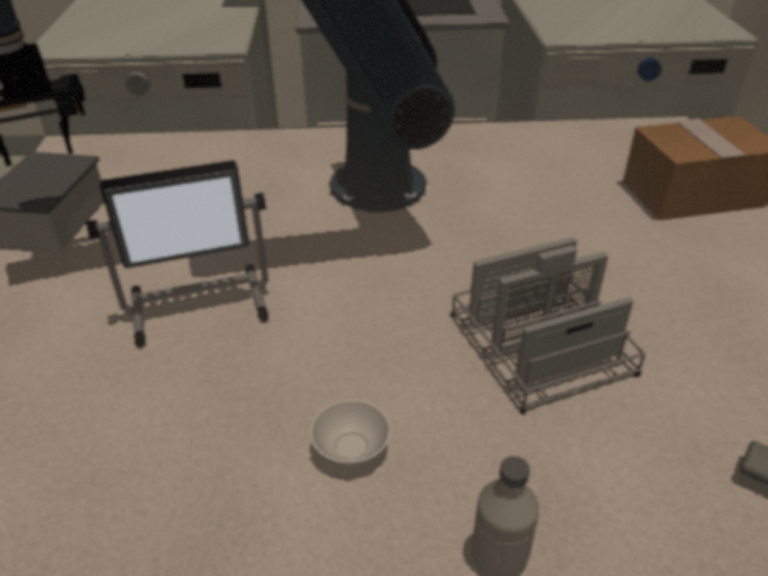

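View pics/top0.png

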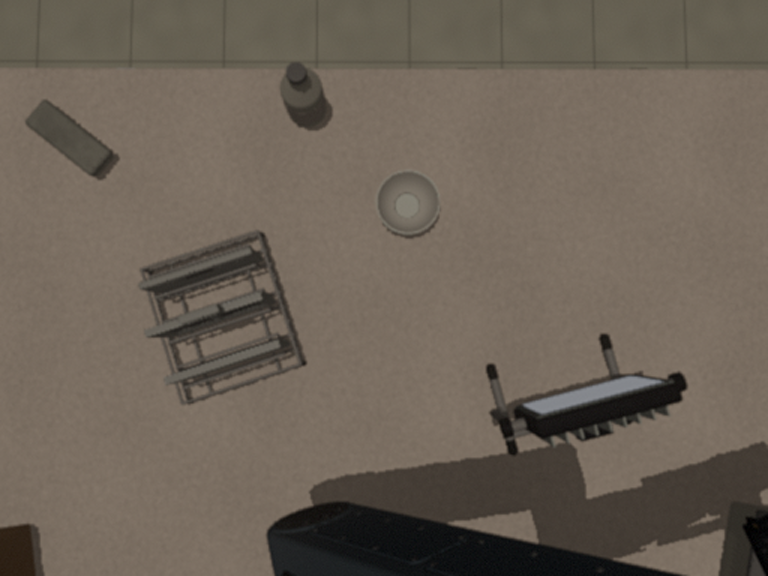

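The screen, with its tab at scene (557,262), stands in the middle slot. The lamp's lit face spans roughly (108-248, 178-265) in the scene view, and the bowl is at (350,435). I'll crop the rack from both views for exact pixels.

Run:
```python
import cv2, numpy as np, pickle
a=pickle.load(open("pics/top0.pkl","rb"))["image"][150:275,90:215,::-1]
b=pickle.load(open("pics/scene0.pkl","rb"))["image"][150:275,300:430,::-1]
f=lambda i:cv2.convertScaleAbs(cv2.resize(i,(400,400*i.shape[0]//i.shape[1]),interpolation=cv2.INTER_CUBIC),alpha=1.8)
A,B=f(a),f(b); h=min(len(A),len(B))
cv2.imwrite("pics/crop.png",np.hstack([A[:h],B[:h]]))
print(a.shape,b.shape,h)
```

```text
(125, 125, 3) (125, 130, 3) 384
```

View pics/crop.png

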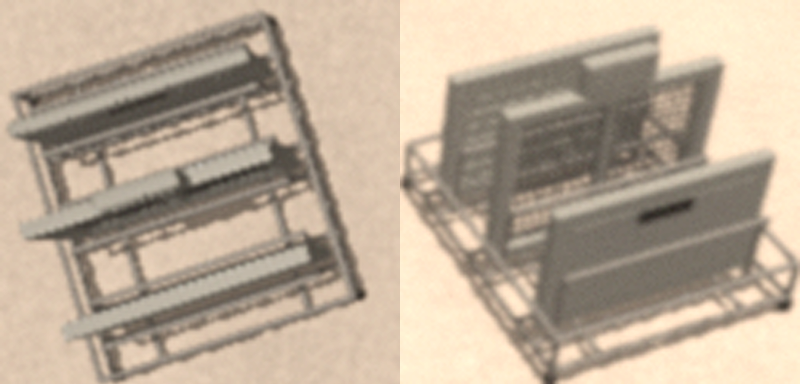

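The tab is on the middle plate: its top edge ends at about (183,180) in the top crop, and its top face spans (585-660, 35-75) in the scene crop. I'll cast rays at the known heights.

```bash
cat > h.py <<'E'
import numpy as np, cv2, pickle
def ray(c,u,v):
    f=c["image"].shape[0]/2/np.tan(np.radians(c["vertical_fov"])/2)
    M=c["world_from_camera"]; d=M[:3,:3]@np.array([(u-c["cx"])/f,(v-c["cy"])/f,1]); return M[:3,3],d
def at_z(c,u,v,z):
    o,d=ray(c,u,v); return o+d*(z-o[2])/d[2]
def quad(c,thr):
    g=cv2.cvtColor(c["image"],cv2.COLOR_RGB2GRAY); m=(g>thr).astype(np.uint8)
    k=max(cv2.findContours(m,0,1)[0],key=cv2.contourArea)
    return cv2.minAreaRect(k),cv2.approxPolyDP(cv2.convexHull(k),4,True)[:,0],cv2.contourArea(k)
E
python3 - <<'E'
from h import *
np.set_printoptions(precision=4,suppress=True)
t=pickle.load(open("pics/top0.pkl","rb"));s=pickle.load(open("pics/scene0.pkl","rb"))
for n,z,l,r in(("grille",.135,(68,330),(306,250)),("cover",.125,(12,128),(248,54)),("frame",.155,(24,230),(270,150))):
    L,R=[at_z(t,90+p[0]/3.2,150+p[1]/3.2,z) for p in(l,r)]
    d=L-R; print(n,(L+R)/2,np.linalg.norm(d),np.degrees(np.arctan2(d[1],d[0])))
for p in((15,95),(268,18),(360,295),(108,380)): print("rack",at_z(t,90+p[0]/3.2,150+p[1]/3.2,.03))
T=[at_z(s,300+u/3.077,150+v/3.077,.183) for u,v in((183,58),(250,34),(258,46),(188,72))]
print("tab scene",np.array(T),np.mean(T,0))
for c in(s,t):
    for th in(150,175): print(quad(c,th))
E
```

```text
grille [0.4462 0.208  0.135 ] 0.1747957352652316 108.60994979935184
cover [0.5875 0.2537 0.125 ] 0.1757428839463106 107.69378823826389
frame [0.5157 0.2324 0.155 ] 0.17748770635495043 108.18003072789767
rack [0.5936 0.3687 0.03  ]
rack [0.6546 0.1723 0.03  ]
rack [0.4384 0.0981 0.03  ]
rack [0.3734 0.2912 0.03  ]
tab scene [[0.5229 0.2089 0.183 ]
 [0.4968 0.2635 0.183 ]
 [0.5119 0.2651 0.183 ]
 [0.5395 0.2086 0.183 ]] [0.5178 0.2365 0.183 ]
(((117.52703094482422, 146.16217041015625), (44.5521240234375, 77.26752471923828), 80.53767395019531), array([[152, 120],
       [157, 161],
       [ 88, 173],
       [ 76, 131]], dtype=int32), 3183.0)Traceback (most recent call last):
  File "<stdin>", line 11, in <module>
  File "h.py", line 9, in quad
    k=max(cv2.findContours(m,0,1)[0],key=cv2.contourArea)
ValueError: max() iterable argument is empty
```

```bash
cat >> h.py <<'E'
def corners(c,thr,q):
    """subpixel corners: fit lines to the upsampled mask's contour between approximate corners q"""
    k=4; g=cv2.cvtColor(c["image"],cv2.COLOR_RGB2GRAY); g=cv2.resize(g,None,fx=k,fy=k,interpolation=cv2.INTER_CUBIC)
    m=(g>thr).astype(np.uint8); ct=max(cv2.findContours(m,0,1)[0],key=cv2.contourArea)[:,0].astype(np.float32)
    P=(ct+.5)/k-.5; L=[]
    for i in range(4):
        a,b=np.float32(q[i]),np.float32(q[(i+1)%4]); d=(b-a)/np.linalg.norm(b-a); w=P-a
        s=w@d/np.linalg.norm(b-a); e=abs(w[:,0]*d[1]-w[:,1]*d[0])
        x=cv2.fitLine(P[(s>.12)&(s<.88)&(e<4)],cv2.DIST_HUBER,0,.01,.01)[:,0]
        L.append(np.cross([x[2],x[3],1],[x[2]+x[0],x[3]+x[1],1]))
    C=[np.cross(L[i-1],L[i]) for i in range(4)]
    return np.array([p[:2]/p[2] for p in C])
E
python3 - <<'E'
from h import *
np.set_printoptions(precision=4,suppress=True)
t=pickle.load(open("pics/top0.pkl","rb"));s=pickle.load(open("pics/scene0.pkl","rb"))
def show(q,c):
    W=[at_z(c,*p,z) for p,z in zip(q,(.245,.125,.125,.245))]
    print(q.tolist());print(np.array(W))
    tr,br,bl,tl=W
    for a,b in((tr,tl),(br,bl)): d=a-b; print("mid",(a+b)/2,"len",np.linalg.norm(d),"normal deg",np.degrees(np.arctan2(-d[0],d[1])))
    print("centre",np.mean(W,0))
for th in(135,150): show(corners(s,th,quad(s,150)[1]),s)
g=cv2.cvtColor(t["image"],cv2.COLOR_RGB2GRAY);print(g[255:275,350:440].max())
print(quad(t,115),quad(t,125))
E
```

```text
Traceback (most recent call last):
  File "h.py", line 19, in corners
    x=cv2.fitLine(P[(s>.12)&(s<.88)&(e<4)],cv2.DIST_HUBER,0,.01,.01)[:,0]
      ~~~~~~~~~~~^^^^^^^^^^^^^^^^^^^^^^^^^^^^^^^^^^^^^^^^^^^^^^^^^^^
cv2.error: OpenCV(4.12.0) /io/opencv/modules/imgproc/src/linefit.cpp:50: error: (-215:Assertion failed) count > 0 in function 'fitLine2D_wods'
```

```bash
sed -i 's/g=cv2.cvtColor(c\["image"\],cv2.COLOR_RGB2GRAY)/g=c["image"][:,:,2].copy()/' h.py
python3 - <<'E'
from h import *
np.set_printoptions(precision=4,suppress=True)
t=pickle.load(open("pics/top0.pkl","rb"));s=pickle.load(open("pics/scene0.pkl","rb"))
print("lit B",s["image"][146,117],"bench",s["image"][250,150],"lit top",t["image"][264,400],"bench",t["image"][100,250])
for th in(120,135,150):
    q=quad(s,th)[1]; print(q.tolist())
    if len(q)!=4: continue
    q=q[np.argsort(np.arctan2(q[:,1]-q[:,1].mean(),q[:,0]-q[:,0].mean()))] # tl,tr,br,bl
    c=corners(s,th,q); W=np.array([at_z(s,*p,z) for p,z in zip(c,(.245,.245,.125,.125))])
    tl,tr,br,bl=W
    for a,b in((tr,tl),(br,bl)): d=a-b; print("mid",(a+b)/2,"len",np.linalg.norm(d),"normal deg",np.degrees(np.arctan2(-d[0],d[1])))
    print("centre",W.mean(0))
for th in(120,130,140): print(quad(t,th)[1].tolist(),quad(t,th)[2])
E
```

```text
lit B [171 175 180] bench [147 130 113] lit top [131 134 139] bench [123 111  98]
[[153, 119], [159, 161], [87, 173], [76, 130]]
mid [ 0.403  -0.3226  0.245 ] len 0.1705022974941676 normal deg 14.631436858177874
mid [ 0.404  -0.3224  0.125 ] len 0.17020593043397578 normal deg 14.463526956031618
centre [ 0.4035 -0.3225  0.185 ]
[[152, 119], [159, 161], [87, 172], [77, 130]]
mid [ 0.4043 -0.3223  0.245 ] len 0.1688012573602563 normal deg 14.603337260778808
mid [ 0.4028 -0.3228  0.125 ] len 0.16885879310561747 normal deg 14.535087781566569
centre [ 0.4036 -0.3225  0.185 ]
[[152, 119], [158, 161], [88, 173], [76, 131]]
mid [ 0.406  -0.3218  0.245 ] len 0.16686320817685313 normal deg 14.594507608978825
mid [ 0.4013 -0.3232  0.125 ] len 0.1673208495862198 normal deg 14.555169031847328
centre [ 0.4036 -0.3225  0.185 ]
[[439, 254], [365, 274], [350, 270], [418, 251]] 602.5
[[438, 254], [364, 274], [351, 270], [416, 252]] 537.0
[[435, 254], [361, 274], [352, 270], [419, 252]] 384.0
```

```bash
cat >> h.py <<'E'
from scipy.spatial.transform import Rotation as Ro
def Rt(yaw):
    a=np.radians(yaw); y=np.array([np.cos(a),np.sin(a),0]); z=np.array([0,0,-1.]); return np.c_[np.cross(y,z),y,z]
def plan(p,R,targets):
    for x,y,z,yaw in targets:
        s=R.T@(np.array([x,y,z])-p)/.3; r=Ro.from_matrix(R.T@Rt(yaw)).as_rotvec()/np.radians(45)
        s,r=np.round(s,3),np.round(r,3); print((x,y,z,yaw),[*map(float,s),*map(float,r)])
        p=p+R@s*.3; R=R@Ro.from_rotvec(r*np.radians(45)).as_matrix()
def now():
    from rig import read_state
    s=read_state(); p,R=s["position"],s["tcp_rot"]
    print("t %.2f"%s["time_s"],"p",np.round(p,4),"yaw %.2f"%np.degrees(np.arctan2(R[1,1],R[0,1])),"tilt",np.round(R[:2,2],4),"F",np.round(s["force"],1),"open %.3f grip %.1f"%(s["opening"],s["grasp_force"])); return p,R
E
python3 - <<'E'
from h import *
p,R=now()
plan(np.array([.25,-.573,.248]),Rt(-66.47),[(.25,-.573,.40,-26.4),(.40,-.33,.40,15),(.52,-.08,.40,18.2),(.517,.17,.36,18.2),(.517,.2345,.28,18.2)])
E
```

```text
t 0.10 p [ 0.2495 -0.5724  0.2466] yaw -66.46 tilt [-0.0005  0.002 ] F [ 0.2 -0.7  0.4] open 1.001 grip 0.0
(0.25, -0.573, 0.4, -26.4) [0.0, 0.0, -0.507, 0.0, 0.0, -0.89]
(0.4, -0.33, 0.4, 15) [0.948, 0.087, 0.0, 0.0, 0.0, -0.92]
(0.52, -0.08, 0.4, 18.2) [0.701, 0.602, 0.0, 0.0, 0.0, -0.072]
(0.517, 0.17, 0.36, 18.2) [0.795, 0.251, 0.134, 0.0, 0.0, 0.0]
(0.517, 0.2345, 0.28, 18.2) [0.204, 0.067, 0.266, 0.0, 0.0, 0.0]
```

Emit:
step_arm([
  [0,0,-0.507,0,0,-0.89,-0.2],
  [0,0,-0.507,0,0,-0.89,-0.2],
  [0,0,-0.507,0,0,-0.89,-0.2],
  [0,0,-0.507,0,0,-0.89,-0.2],
  [0,0,-0.507,0,0,-0.89,-0.2],
  [0,0,-0.507,0,0,-0.89,-0.2],
  [0,0,-0.507,0,0,-0.89,-0.2],
  [0,0,-0.507,0,0,-0.89,-0.2],
])

```text
time_s: 0.77
position: [0.2495, -0.5726, 0.399]
tcp_rot: [[0.447, 0.895, -0.0], [0.895, -0.447, 0.001], [0.001, -0.001, -1.0]]
force: [-0.1, -0.5, 0.2]
opening: 0.607
grasp_force: 0.0
```

Emit:
step_arm([
  [0.948,0.087,0,0,0,-0.92,-0.2],
  [0.948,0.087,0,0,0,-0.92,-0.2],
  [0.948,0.087,0,0,0,-0.92,-0.2],
  [0.948,0.087,0,0,0,-0.92,-0.2],
  [0.948,0.087,0,0,0,-0.92,-0.2],
  [0.948,0.087,0,0,0,-0.92,-0.2],
  [0.948,0.087,0,0,0,-0.92,-0.2],
  [0.948,0.087,0,0,0,-0.92,-0.2],
])

```text
time_s: 1.43
position: [0.4016, -0.3237, 0.3991]
tcp_rot: [[-0.263, 0.965, 0.001], [0.965, 0.263, 0.005], [0.005, 0.002, -1.0]]
force: [0.4, -0.5, 0.1]
opening: 0.596
grasp_force: 0.0
```

Emit:
step_arm([
  [0.701,0.602,0,0,0,-0.072,-0.2],
  [0.701,0.602,0,0,0,-0.072,-0.2],
  [0.701,0.602,0,0,0,-0.072,-0.2],
  [0.701,0.602,0,0,0,-0.072,-0.2],
  [0.701,0.602,0,0,0,-0.072,-0.2],
  [0.701,0.602,0,0,0,-0.072,-0.2],
  [0.701,0.602,0,0,0,-0.072,-0.2],
  [0.701,0.602,0,0,0,-0.072,-0.2],
])

```text
time_s: 2.1
position: [0.5208, -0.0757, 0.3989]
tcp_rot: [[-0.317, 0.949, -0.0], [0.949, 0.317, 0.003], [0.003, 0.001, -1.0]]
force: [0.8, 0.4, -0.4]
opening: 0.598
grasp_force: 0.0
```

Emit:
step_arm([
  [0.795,0.251,0.134,0,0,0,-0.2],
  [0.795,0.251,0.134,0,0,0,-0.2],
  [0.795,0.251,0.134,0,0,0,-0.2],
  [0.795,0.251,0.134,0,0,0,-0.2],
  [0.795,0.251,0.134,0,0,0,-0.2],
  [0.795,0.251,0.134,0,0,0,-0.2],
  [0.795,0.251,0.134,0,0,0,-0.2],
  [0.795,0.251,0.134,0,0,0,-0.2],
])

```text
time_s: 2.77
position: [0.5158, 0.1712, 0.3582]
tcp_rot: [[-0.315, 0.949, -0.002], [0.949, 0.315, -0.001], [-0.0, -0.003, -1.0]]
force: [-0.4, -0.2, -0.1]
opening: 0.597
grasp_force: 0.0
```

Emit:
step_arm([
  [0.204,0.067,0.266,0,0,0,-0.2],
  [0.204,0.067,0.266,0,0,0,-0.2],
  [0.204,0.067,0.266,0,0,0,-0.2],
  [0.204,0.067,0.266,0,0,0,-0.2],
  [0.204,0.067,0.266,0,0,0,-0.2],
  [0.204,0.067,0.266,0,0,0,-0.2],
])

```text
time_s: 3.27
position: [0.5178, 0.2327, 0.2808]
tcp_rot: [[-0.311, 0.95, 0.002], [0.95, 0.311, -0.001], [-0.001, 0.002, -1.0]]
force: [0.4, -0.4, -0.1]
opening: 0.601
grasp_force: 0.0
```

Run:
```python
from h import *
from rig import *
p,R=now(); c=capture("wrist"); c["p"]=p; c["R"]=R; pickle.dump(c,open("pics/w1.pkl","wb"))
print(c["vertical_fov"],c["cx"],c["cy"],np.round(c["T_tool_cam"],4).tolist())
cv2.imwrite("pics/w1.png",cv2.convertScaleAbs(cv2.resize(c["image"][:,:,::-1],(768,576),interpolation=cv2.INTER_CUBIC),alpha=1.5))
```

```text
t 3.27 p [0.5178 0.2327 0.2808] yaw 18.10 tilt [ 0.0022 -0.0005] F [ 0.4 -0.4 -0.1] open 0.601 grip 0.0
65.70646984690485 255.91372407122972 192.52357767258243 [[-0.0003, -0.9647, -0.2635, 0.0729], [1.0, -0.0004, 0.0003, 0.0003], [-0.0004, -0.2635, 0.9647, -0.1373], [0.0, 0.0, 0.0, 1.0]]
```

View pics/w1.png

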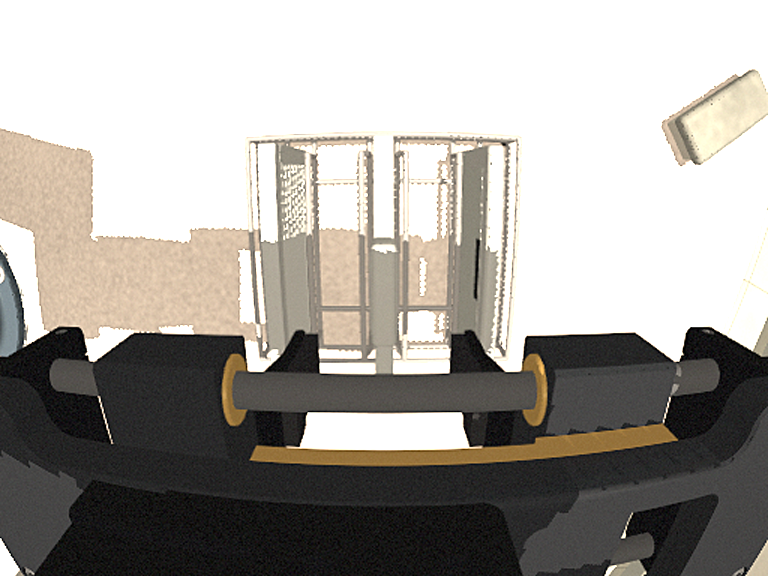

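The wrist view shows the tab (columns 372-396, rows 247-345) between the open jaws and in line with the rack. Next I'll turn its top edge into world points.

```bash
cat >> h.py <<'E'
def wray(c,u,v,z):
    f=c["image"].shape[0]/2/np.tan(np.radians(c["vertical_fov"])/2)
    d=np.array([u-c["cx"],v-c["cy"]]); r=np.linalg.norm(d); th=r/f
    k=np.array([*(d/r*np.sin(th)),np.cos(th)]); T=c["T_tool_cam"]
    o=c["p"]+c["R"]@T[:3,3]; k=c["R"]@T[:3,:3]@k; return o+k*(z-o[2])/k[2]
E
python3 - <<'E'
from h import *
np.set_printoptions(precision=4,suppress=True)
c=pickle.load(open("pics/w1.pkl","rb"))
A=wray(c,384/1.5,248/1.5,.183);B=wray(c,384/1.5,345/1.5,.183)
print(A,B,np.linalg.norm(A-B),(A+B)/2)
C=wray(c,384/1.5,137/1.5,.155); D=wray(c,384/1.5,372/1.5,.155);print(C,D,np.linalg.norm(C-D),(C+D)/2)
for u in(372,397): w=wray(c,u/1.5,290/1.5,.183); print("tool",c["R"].T@(w-c["p"]))
for r in(245,290,340):  # brightness profile across tab
    print(r,c["image"][int(r/1.5),238:276].mean(1).astype(int))
plan(*now(),[(.516,.2345,.176,18.2)])
E
```

```text
[0.5088 0.2625 0.183 ] [0.5261 0.2095 0.183 ] 0.055797803389650326 [0.5175 0.236  0.183 ]
[0.4899 0.3205 0.155 ] [0.5358 0.1802 0.155 ] 0.1476247443368388 [0.5129 0.2504 0.155 ]
tool [ 0.008  -0.0061  0.0978]
tool [0.0079 0.0076 0.0979]
245 [129 103  90  94  86 123 126  96  94  84 108 140 166 171 169 170 170 168
 171 173 172 170 169 165 148 113  92  90  97 134 110  90  93  85 110 131
 136 138]
290 [136 115  91  95  87  99 134 116  90  96 100 105 109 110 110 110 110 107
 109 109 109 108 107 110 105  93 100  92 110 119 100  91  93  86 123 139
 133 136]
340 [127 135 110  84  93  86 106 102  76  81  98 106 107 105 109 109 109 106
 111 107 104 108 108 107 104 100  81  71 141 171 135 160 169 166 219 237
 231 225]
t 3.32 p [0.518  0.2328 0.2813] yaw 18.09 tilt [ 0.0033 -0.0001] F [ 0.8  0.3 -0.1] open 0.599 grip 0.0
(0.516, 0.2345, 0.176, 18.2) [0.008, -0.006, 0.351, 0.004, 0.001, -0.002]
```

Emit:
step_arm([
  [0.005,0.001,0.08,0,0,0,-0.2],
  [0.005,0.001,0.16,0,0,0,-0.2],
  [0.005,0.001,0.22,0,0,0,-0.2],
  [0.005,0.001,0.28,0,0,0,-0.2],
  [0.005,0.001,0.32,0,0,0,-0.2],
  [0.005,0.001,0.347,0,0,0,-0.2],
  [0.005,0.001,0.347,0,0,0,-0.2],
  [0.005,0.001,0.347,0,0,0,-0.2],
])

```text
time_s: 3.98
position: [0.5172, 0.2354, 0.1765]
tcp_rot: [[-0.312, 0.95, 0.002], [0.95, 0.312, 0.0], [-0.0, 0.002, -1.0]]
force: [-0.7, 0.1, 0.4]
opening: 0.604
grasp_force: 0.0
```

Emit:
step_arm([
  [0,0,0,0,0,0,0.2],
  [0,0,0,0,0,0,0.4],
  [0,0,0,0,0,0,0.6],
  [0,0,0,0,0,0,0.7],
  [0,0,0,0,0,0,0.8],
  [0,0,0,0,0,0,1],
  [0,0,0,0,0,0,1],
  [0,0,0,0,0,0,1],
])

```text
time_s: 4.65
position: [0.5163, 0.2361, 0.1756]
tcp_rot: [[-0.313, 0.95, 0.0], [0.95, 0.313, 0.0], [0.0, 0.0, -1.0]]
force: [-0.1, 0.7, 0.0]
opening: 0.158
grasp_force: 30.0
```

Emit:
step_arm([
  [0,0,0,0,0,0,1],
  [0,0,0,0,0,0,1],
  [0,0,0,0,0,0,1],
  [0,0,0,0,0,0,1],
])

```text
time_s: 4.98
position: [0.5163, 0.236, 0.1756]
tcp_rot: [[-0.313, 0.95, 0.0], [0.95, 0.313, 0.0], [0.0, 0.0, -1.0]]
force: [0.5, -0.4, 0.7]
opening: 0.156
grasp_force: 30.0
```

Run:
```python
from h import *
now()
```

```text
t 4.98 p [0.5163 0.236  0.1756] yaw 18.23 tilt [0.0001 0.0001] F [ 0.5 -0.4  0.7] open 0.156 grip 30.0
```

Emit:
step_arm([
  [0,0,-0.02,0,0,0,1],
  [0,0,-0.06,0,0,0,1],
  [0,0,-0.1,0,0,0,1],
  [0,0,-0.14,0,0,0,1],
  [0,0,-0.18,0,0,0,1],
  [0,0,-0.22,0,0,0,1],
  [0,0,-0.26,0,0,0,1],
  [0,0,-0.28,0,0,0,1],
])

```text
time_s: 5.65
position: [0.5166, 0.2361, 0.2609]
tcp_rot: [[-0.313, 0.95, 0.002], [0.95, 0.313, 0.0], [-0.0, 0.002, -1.0]]
force: [-0.0, -0.3, -2.8]
opening: 0.158
grasp_force: 30.0
```

Emit:
step_arm([
  [0,0,-0.02,0,0,0,1],
  [0,0,-0.06,0,0,0,1],
  [0,0,-0.1,0,0,0,1],
  [0,0,-0.14,0,0,0,1],
  [0,0,-0.17,0,0,0,1],
  [0,0,-0.17,0,0,0,1],
  [0,0,-0.17,0,0,0,1],
  [0,0,-0.17,0,0,0,1],
])

```text
time_s: 6.32
position: [0.5157, 0.2358, 0.3097]
tcp_rot: [[-0.313, 0.95, -0.002], [0.95, 0.313, -0.0], [0.0, -0.002, -1.0]]
force: [-0.3, 0.6, -2.6]
opening: 0.16
grasp_force: 30.0
```

Run:
```python
from h import *
from rig import *
p,R=now(); c=capture("scene"); pickle.dump(c,open("pics/s2.pkl","wb"))
cv2.imwrite("pics/s2.png",cv2.convertScaleAbs(cv2.resize(c["image"][:,:,::-1],(768,576),interpolation=cv2.INTER_CUBIC),alpha=1.5))
plan(p,R,[(.52,.05,.31,18.2),(.545,-.15,.31,16),(.52,-.292,.31,14.5),(.481,-.3025,.275,14.5)])
```

```text
t 6.32 p [0.5157 0.2358 0.3097] yaw 18.23 tilt [-0.0018 -0.0005] F [-0.3  0.6 -2.6] open 0.160 grip 30.0
(0.52, 0.05, 0.31, 18.2) [-0.593, -0.18, -0.001, -0.002, -0.0, 0.001]
(0.545, -0.15, 0.31, 16) [-0.659, -0.129, 0.0, -0.0, -0.0, 0.048]
(0.52, -0.292, 0.31, 14.5) [-0.432, -0.211, 0.0, -0.0, -0.0, 0.034]
(0.481, -0.3025, 0.275, 14.5) [-0.002, -0.134, 0.117, -0.0, -0.0, -0.0]
```

View pics/s2.png

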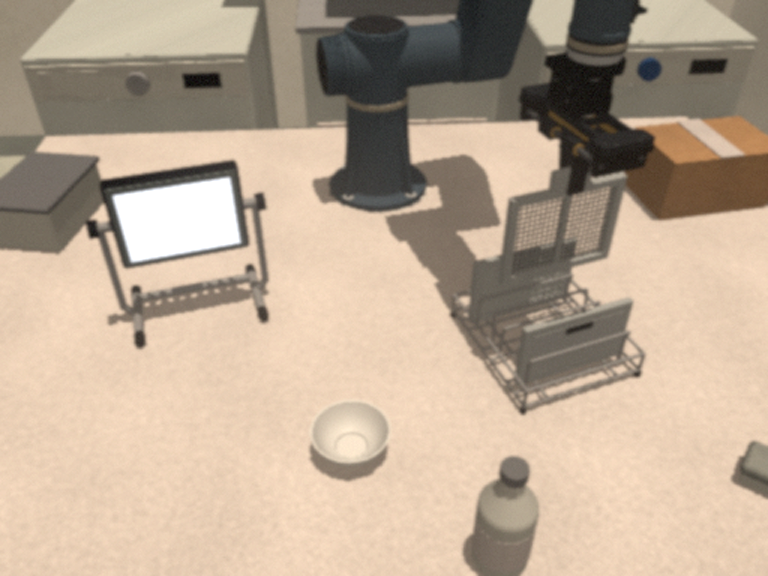

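The screen hangs from the hand clear of the rack, with corners near (510,195), (624,172), (612,260), (504,277). I'll put these on the screen's plane to check for tilt and centring.

```bash
cat >> h.py <<'E'
def on_plane(c,u,v,q,n):
    o,d=ray(c,u,v); return o+d*((q-o)@n)/(d@n)
E
python3 - <<'E'
from h import *
np.set_printoptions(precision=4,suppress=True)
c=pickle.load(open("pics/s2.pkl","rb")); p=np.array([.516,.236,.3095]); n=Rt(18.23)[:,1]; w=np.array([-n[1],n[0],0])
for uv in((508,197),(625,173),(611,261),(503,280)):
    X=on_plane(c,uv[0]/1.5,uv[1]/1.5,p+n*.006,n); print(X,"along width %.4f height rel tcp %.4f"%((X-p)@w,X[2]-p[2]))
i=cv2.resize(c["image"][105:195,325:425,::-1],(800,576*800//640*1),interpolation=cv2.INTER_CUBIC)
i=cv2.resize(c["image"][105:195,325:425,::-1],(660,594),interpolation=cv2.INTER_CUBIC)
cv2.imwrite("pics/s2c.png",cv2.convertScaleAbs(i,alpha=1.8))
E
```

```text
[0.5521 0.1456 0.2966] along width -0.0971 height rel tcp -0.0129
[0.4948 0.3196 0.2934] along width 0.0861 height rel tcp -0.0161
[0.4905 0.3325 0.1398] along width 0.0996 height rel tcp -0.1697
[0.5493 0.154  0.1576] along width -0.0883 height rel tcp -0.1519
```

View pics/s2c.png

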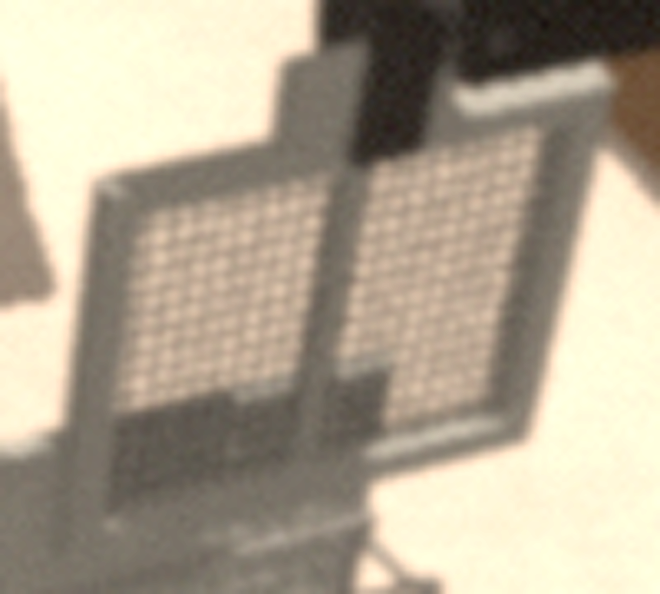

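The close crop gives top-left (97,188), top-right (610,78), bottom-right (527,440), and the mesh's mid bar running (345,180) to (310,430).

Run:
```python
from h import *
np.set_printoptions(precision=4,suppress=True)
c=pickle.load(open("pics/s2.pkl","rb")); p=np.array([.516,.236,.3095]); n=Rt(18.23)[:,1]; w=np.array([-n[1],n[0],0])
for nm,uv in dict(TL=(97,190),TR=(610,90),BR=(527,440),bar_t=(345,180),bar_b=(312,430),tabTL=(280,65),tabBL=(275,140),fingL=(357,160),fingR=(420,150)).items():
    X=on_plane(c,325+uv[0]/6.6-.4,105+uv[1]/6.6-.4,p+n*.006,n); print(nm,"along width %.4f height rel tcp %.4f"%((X-p)@w,X[2]-p[2]))
```

```text
TL along width -0.0951 height rel tcp -0.0180
TR along width 0.0888 height rel tcp -0.0234
BR along width 0.0894 height rel tcp -0.1592
bar_t along width -0.0062 height rel tcp -0.0347
bar_b along width -0.0011 height rel tcp -0.1308
tabTL along width -0.0372 height rel tcp 0.0117
tabBL along width -0.0346 height rel tcp -0.0143
fingL along width -0.0031 height rel tcp -0.0283
fingR along width 0.0199 height rel tcp -0.0299
```

Emit:
step_arm([
  [-0.05,-0.015,0,0,0,0,1],
  [-0.13,-0.04,0,0,0,0,1],
  [-0.22,-0.067,0,0,0,0,1],
  [-0.32,-0.097,0,0,0,0,1],
  [-0.42,-0.127,0,0,0,0,1],
  [-0.5,-0.152,0,0,0,0,1],
  [-0.56,-0.17,0,0,0,0,1],
  [-0.593,-0.18,0,0,0,0,1],
])

```text
time_s: 7.03
position: [0.5203, 0.0479, 0.3097]
tcp_rot: [[-0.311, 0.951, -0.002], [0.951, 0.311, -0.001], [-0.0, -0.002, -1.0]]
force: [-0.4, 0.2, -2.0]
opening: 0.158
grasp_force: 30.0
```

Emit:
step_arm([
  [-0.05,-0.01,0,0,0,0.004,1],
  [-0.13,-0.025,0,0,0,0.01,1],
  [-0.23,-0.045,0,0,0,0.017,1],
  [-0.33,-0.065,0,0,0,0.024,1],
  [-0.43,-0.084,0,0,0,0.031,1],
  [-0.53,-0.104,0,0,0,0.039,1],
  [-0.61,-0.12,0,0,0,0.044,1],
  [-0.659,-0.129,0,0,0,0.048,1],
])

```text
time_s: 7.7
position: [0.546, -0.152, 0.3099]
tcp_rot: [[-0.275, 0.961, -0.0], [0.961, 0.275, -0.0], [-0.0, -0.0, -1.0]]
force: [0.9, -0.3, -2.7]
opening: 0.155
grasp_force: 30.0
```

Emit:
step_arm([
  [-0.04,-0.02,0,0,0,0.003,1],
  [-0.1,-0.05,0,0,0,0.008,1],
  [-0.17,-0.085,0,0,0,0.014,1],
  [-0.24,-0.12,0,0,0,0.02,1],
  [-0.31,-0.155,0,0,0,0.025,1],
  [-0.37,-0.186,0,0,0,0.03,1],
  [-0.41,-0.206,0,0,0,0.033,1],
  [-0.42,-0.211,0,0,0,0.034,1],
])

```text
time_s: 8.37
position: [0.5193, -0.2897, 0.3102]
tcp_rot: [[-0.25, 0.968, -0.0], [0.968, 0.25, -0.0], [0.0, -0.0, -1.0]]
force: [0.8, 0.7, -1.8]
opening: 0.158
grasp_force: 30.0
```

Emit:
step_arm([
  [0,0,0.02,0,0,0,1],
  [0,0,0.05,0,0,0,1],
  [0,0,0.08,0,0,0,1],
  [0,0,0.1,0,0,0,1],
  [0,0,0.115,0,0,0,1],
  [0,0,0.115,0,0,0,1],
  [0,0,0.115,0,0,0,1],
  [0,0,0.115,0,0,0,1],
])

```text
time_s: 9.03
position: [0.52, -0.2883, 0.2763]
tcp_rot: [[-0.251, 0.968, 0.001], [0.968, 0.251, -0.0], [-0.0, 0.0, -1.0]]
force: [0.5, -0.1, -1.3]
opening: 0.158
grasp_force: 30.0
```

Run:
```python
from h import *
from rig import *
p,R=now(); c=capture("scene"); c["p"]=p;c["R"]=R;pickle.dump(c,open("pics/s3.pkl","wb"))
f=192/np.tan(np.radians(c["vertical_fov"])/2); M=np.linalg.inv(c["world_from_camera"]); q=M[:3,:3]@p+M[:3,3]
u,v=c["cx"]+f*q[0]/q[2],c["cy"]+f*q[1]/q[2]; print(u,v)
x0,y0=int(u)-62,int(v)-25; i=c["image"][y0:y0+100,x0:x0+125,::-1]; print(x0,y0)
cv2.imwrite("pics/s3c.png",cv2.convertScaleAbs(cv2.resize(i,(725,580),interpolation=cv2.INTER_CUBIC),alpha=1.3))
```

```text
t 9.03 p [ 0.52   -0.2883  0.2763] yaw 14.55 tilt [ 0.0005 -0.0004] F [ 0.5 -0.1 -1.3] open 0.158 grip 30.0
118.40239077897922 139.1746129078195
56 114
```

View pics/s3c.png

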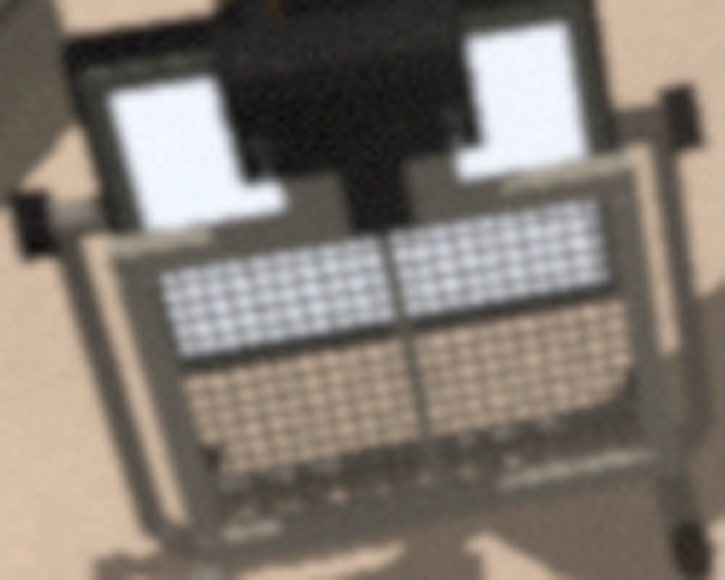

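In this view the screen hangs in front of the lamp. Its front-face corners are about (115,258), (635,175), (680,462), (205,548) in the crop, and its mid bar runs (388,238) to (428,440).

Run:
```python
from h import *
c=pickle.load(open("pics/s3.pkl","rb")); p=np.array([.5195,-.2885,.2755]); n=Rt(14.5)[:,1]; w=np.array([-n[1],n[0],0])
for nm,uv in dict(TL=(113,258),TR=(637,175),BR=(682,462),BL=(203,548),bar_t=(388,238),bar_b=(428,440),meshTL=(160,272),meshTR=(598,200)).items():
    X=on_plane(c,56+uv[0]/5.8-.4,114+uv[1]/5.8-.4,p+n*.006,n); print(nm,"along width %.4f height rel tcp %.4f"%((X-p)@w,X[2]-p[2]))
```

```text
TL along width -0.0883 height rel tcp -0.0223
TR along width 0.0899 height rel tcp -0.0246
BR along width 0.0909 height rel tcp -0.1554
BL along width -0.0869 height rel tcp -0.1519
bar_t along width 0.0015 height rel tcp -0.0330
bar_b along width -0.0000 height rel tcp -0.1224
meshTL along width -0.0748 height rel tcp -0.0310
meshTR along width 0.0750 height rel tcp -0.0322
```

Emit:
step_arm([
  [-0.001,-0.015,0,0,0,0,1],
  [-0.003,-0.035,0,0,0,0,1],
  [-0.006,-0.06,0,0,0,0,1],
  [-0.008,-0.085,0,0,0,0,1],
  [-0.01,-0.11,0,0,0,0,1],
  [-0.012,-0.125,0,0,0,0,1],
  [-0.013,-0.133,0,0,0,0,1],
  [-0.013,-0.136,0,0,0,0,1],
])

```text
time_s: 9.75
position: [0.4807, -0.3027, 0.2762]
tcp_rot: [[-0.25, 0.968, 0.0], [0.968, 0.25, -0.0], [-0.0, 0.0, -1.0]]
force: [-0.2, 0.5, -1.7]
opening: 0.162
grasp_force: 30.0
```

Emit:
step_arm([
  [0,0,0,0,0,0,1],
  [0,0,0,0,0,0,1],
  [0,0,0,0,0,0,1],
  [0,0,0,0,0,0,1],
])

```text
time_s: 10.08
position: [0.4815, -0.3022, 0.276]
tcp_rot: [[-0.251, 0.968, 0.0], [0.968, 0.251, 0.0], [0.0, 0.0, -1.0]]
force: [-0.0, 0.6, -2.1]
opening: 0.157
grasp_force: 30.0
```

Run:
```python
from h import *
from rig import *
p,R=now()
for k in("top","scene"):
    c=capture(k); c["p"]=p;c["R"]=R;pickle.dump(c,open(f"pics/{k}4.pkl","wb"))
x0,y0=45,105; i=c["image"][y0:y0+100,x0:x0+125,::-1]
cv2.imwrite("pics/s4c.png",cv2.convertScaleAbs(cv2.resize(i,(725,580),interpolation=cv2.INTER_CUBIC),alpha=1.3))
```

```text
t 10.08 p [ 0.4815 -0.3022  0.276 ] yaw 14.56 tilt [0.0001 0.0001] F [-0.   0.6 -2.1] open 0.157 grip 30.0
```

View pics/s4c.png

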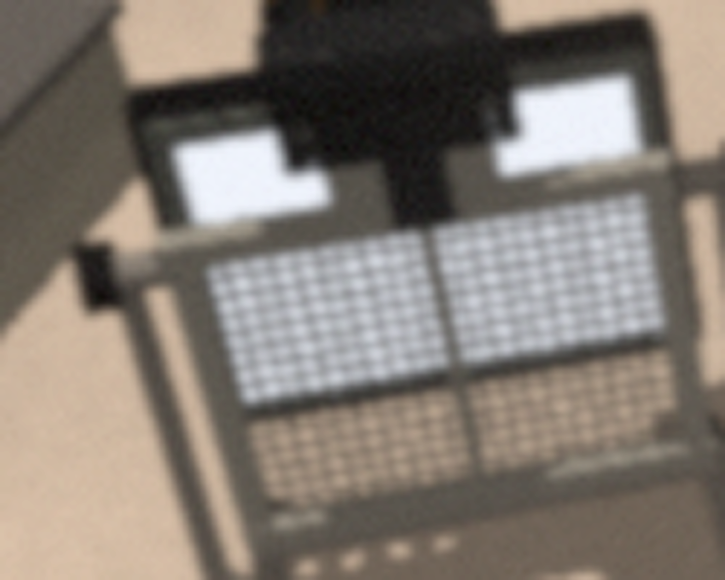

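The screen sits square in front of the lamp: the mesh's top corners at (208,265) and (645,193) run parallel to the lit face, and the mid bar is on its middle. I'll hold it there for four seconds.

Emit:
step_arm([
  [0,0,0,0,0,0,1],
  [0,0,0,0,0,0,1],
  [0,0,0,0,0,0,1],
  [0,0,0,0,0,0,1],
  [0,0,0,0,0,0,1],
  [0,0,0,0,0,0,1],
  [0,0,0,0,0,0,1],
  [0,0,0,0,0,0,1],
])

```text
time_s: 10.85
position: [0.4812, -0.3024, 0.2761]
tcp_rot: [[-0.251, 0.968, -0.0], [0.968, 0.251, -0.0], [-0.0, -0.0, -1.0]]
force: [0.2, -0.4, -1.9]
opening: 0.157
grasp_force: 30.0
```

Emit:
step_arm([
  [0,0,0,0,0,0,1],
  [0,0,0,0,0,0,1],
  [0,0,0,0,0,0,1],
  [0,0,0,0,0,0,1],
  [0,0,0,0,0,0,1],
  [0,0,0,0,0,0,1],
  [0,0,0,0,0,0,1],
  [0,0,0,0,0,0,1],
])

```text
time_s: 11.52
position: [0.4812, -0.3024, 0.276]
tcp_rot: [[-0.251, 0.968, -0.0], [0.968, 0.251, 0.0], [0.0, -0.0, -1.0]]
force: [-0.3, 0.2, -2.5]
opening: 0.155
grasp_force: 30.0
```

Emit:
step_arm([
  [0,0,0,0,0,0,1],
  [0,0,0,0,0,0,1],
  [0,0,0,0,0,0,1],
  [0,0,0,0,0,0,1],
  [0,0,0,0,0,0,1],
  [0,0,0,0,0,0,1],
  [0,0,0,0,0,0,1],
  [0,0,0,0,0,0,1],
])

```text
time_s: 12.18
position: [0.4812, -0.3024, 0.2761]
tcp_rot: [[-0.251, 0.968, 0.0], [0.968, 0.251, 0.0], [0.0, 0.0, -1.0]]
force: [-0.5, 0.0, -1.9]
opening: 0.157
grasp_force: 30.0
```

Emit:
step_arm([
  [0,0,0,0,0,0,1],
  [0,0,0,0,0,0,1],
  [0,0,0,0,0,0,1],
  [0,0,0,0,0,0,1],
  [0,0,0,0,0,0,1],
  [0,0,0,0,0,0,1],
  [0,0,0,0,0,0,1],
  [0,0,0,0,0,0,1],
])

```text
time_s: 12.85
position: [0.4812, -0.3024, 0.2761]
tcp_rot: [[-0.251, 0.968, -0.0], [0.968, 0.251, -0.0], [-0.0, -0.0, -1.0]]
force: [0.0, 0.2, -2.1]
opening: 0.162
grasp_force: 30.0
```

Emit:
step_arm([
  [0,0,0,0,0,0,1],
  [0,0,0,0,0,0,1],
  [0,0,0,0,0,0,1],
  [0,0,0,0,0,0,1],
  [0,0,0,0,0,0,1],
  [0,0,0,0,0,0,1],
  [0,0,0,0,0,0,1],
  [0,0,0,0,0,0,1],
])

```text
time_s: 13.52
position: [0.4812, -0.3024, 0.276]
tcp_rot: [[-0.251, 0.968, 0.0], [0.968, 0.251, -0.0], [-0.0, 0.0, -1.0]]
force: [0.1, -0.2, -1.4]
opening: 0.155
grasp_force: 30.0
```

Emit:
step_arm([
  [0,0,0,0,0,0,1],
  [0,0,0,0,0,0,1],
  [0,0,0,0,0,0,1],
  [0,0,0,0,0,0,1],
  [0,0,0,0,0,0,1],
  [0,0,0,0,0,0,1],
  [0,0,0,0,0,0,1],
  [0,0,0,0,0,0,1],
])

```text
time_s: 14.18
position: [0.4812, -0.3023, 0.276]
tcp_rot: [[-0.251, 0.968, -0.0], [0.968, 0.251, 0.0], [0.0, -0.0, -1.0]]
force: [0.3, 0.7, -1.7]
opening: 0.149
grasp_force: 30.0
```

Run:
```python
from h import *
p,R=now()
c=pickle.load(open("pics/scene4.pkl","rb")); P=np.array([.481,-.3025,.2755]); n=Rt(14.5)[:,1]; w=np.array([-n[1],n[0],0])
for nm,uv in dict(bar_t=(430,230),bar_b=(478,470),meshTL=(208,265),meshTR=(645,193)).items():
    X=on_plane(c,45+uv[0]/5.8-.4,105+uv[1]/5.8-.4,P+n*.006,n); print(nm,"along width %.4f height rel tcp %.4f"%((X-P)@w,X[2]-P[2]))
plan(p,R,[(.52,-.292,.31,14.5),(.545,-.15,.31,16),(.52,.05,.31,18.23),(.5163,.236,.31,18.23)])
```

```text
t 14.18 p [ 0.4812 -0.3023  0.276 ] yaw 14.54 tilt [-0.  0.] F [ 0.3  0.7 -1.7] open 0.149 grip 30.0
bar_t along width 0.0016 height rel tcp -0.0322
bar_b along width -0.0002 height rel tcp -0.1410
meshTL along width -0.0751 height rel tcp -0.0314
meshTR along width 0.0790 height rel tcp -0.0317
(0.52, -0.292, 0.31, 14.5) [0.001, 0.134, -0.113, -0.0, -0.0, 0.001]
(0.545, -0.15, 0.31, 16) [0.437, 0.199, -0.0, -0.0, -0.0, -0.033]
(0.52, 0.05, 0.31, 18.23) [0.664, 0.103, -0.0, -0.0, -0.0, -0.05]
(0.5163, 0.236, 0.31, 18.23) [0.593, 0.183, -0.0, -0.0, -0.0, -0.0]
```

Centred within about 1 to 2 mm and level, held 4 s. Now back above the slot.

Emit:
step_arm([
  [0,0.015,0,0,0,0,1],
  [0,0.04,-0.01,0,0,0,1],
  [0,0.065,-0.03,0,0,0,1],
  [0,0.09,-0.05,0,0,0,1],
  [0,0.11,-0.075,0,0,0,1],
  [0,0.125,-0.095,0,0,0,1],
  [0,0.134,-0.108,0,0,0,1],
  [0.001,0.134,-0.113,0,0,0.001,1],
])

```text
time_s: 14.85
position: [0.5211, -0.2921, 0.3112]
tcp_rot: [[-0.251, 0.968, 0.002], [0.968, 0.251, -0.001], [-0.002, 0.001, -1.0]]
force: [0.2, 0.2, -1.2]
opening: 0.155
grasp_force: 30.0
```

Emit:
step_arm([
  [0.04,0.018,0,0,0,-0.003,1],
  [0.1,0.046,0,0,0,-0.008,1],
  [0.17,0.077,0,0,0,-0.013,1],
  [0.24,0.109,0,0,0,-0.018,1],
  [0.31,0.141,0,0,0,-0.023,1],
  [0.37,0.168,0,0,0,-0.028,1],
  [0.415,0.189,0,0,0,-0.031,1],
  [0.437,0.199,0,0,0,-0.033,1],
])

```text
time_s: 15.52
position: [0.5444, -0.147, 0.3096]
tcp_rot: [[-0.277, 0.961, -0.001], [0.961, 0.277, 0.002], [0.002, -0.001, -1.0]]
force: [-0.9, -0.6, -2.4]
opening: 0.16
grasp_force: 30.0
```

Emit:
step_arm([
  [0.05,0.008,0,0,0,-0.004,1],
  [0.13,0.02,0,0,0,-0.01,1],
  [0.23,0.036,0,0,0,-0.017,1],
  [0.33,0.051,0,0,0,-0.025,1],
  [0.43,0.067,0,0,0,-0.032,1],
  [0.53,0.082,0,0,0,-0.04,1],
  [0.61,0.095,0,0,0,-0.046,1],
  [0.664,0.103,0,0,0,-0.05,1],
])

```text
time_s: 16.18
position: [0.5185, 0.0524, 0.3099]
tcp_rot: [[-0.314, 0.949, -0.001], [0.949, 0.314, 0.001], [0.001, -0.001, -1.0]]
force: [0.3, -0.6, -2.3]
opening: 0.16
grasp_force: 30.0
```

Emit:
step_arm([
  [0.05,0.015,0,0,0,0,1],
  [0.13,0.04,0,0,0,0,1],
  [0.22,0.068,0,0,0,0,1],
  [0.32,0.099,0,0,0,0,1],
  [0.42,0.13,0,0,0,0,1],
  [0.51,0.157,0,0,0,0,1],
  [0.57,0.176,0,0,0,0,1],
  [0.593,0.183,0,0,0,0,1],
])

```text
time_s: 16.85
position: [0.5154, 0.2386, 0.3098]
tcp_rot: [[-0.315, 0.949, -0.001], [0.949, 0.315, 0.001], [0.001, -0.0, -1.0]]
force: [-0.8, -0.5, -2.5]
opening: 0.159
grasp_force: 30.0
```

Emit:
step_arm([
  [0,0,0,0,0,0,1],
  [0,0,0,0,0,0,1],
  [0,0,0,0,0,0,1],
  [0,0,0,0,0,0,1],
])

```text
time_s: 17.18
position: [0.5165, 0.2346, 0.3099]
tcp_rot: [[-0.311, 0.95, -0.0], [0.95, 0.311, -0.001], [-0.0, -0.0, -1.0]]
force: [-0.3, 0.1, -1.6]
opening: 0.159
grasp_force: 30.0
```

Run:
```python
from h import *
p,R=now()
plan(p,R,[(.5163,.236,.25,18.23),(.5163,.236,.1756,18.23)])
```

```text
t 17.18 p [0.5165 0.2346 0.3099] yaw 18.12 tilt [-0.0003 -0.0006] F [-0.3  0.1 -1.6] open 0.159 grip 30.0
(0.5163, 0.236, 0.25, 18.23) [0.005, 0.001, 0.2, -0.001, 0.001, -0.002]
(0.5163, 0.236, 0.1756, 18.23) [-0.0, -0.0, 0.248, 0.0, -0.0, -0.0]
```

Emit:
step_arm([
  [0.005,0.001,0.02,0,0,-0.002,1],
  [0.005,0.001,0.05,0,0,-0.002,1],
  [0.005,0.001,0.08,0,0,-0.002,1],
  [0.005,0.001,0.11,0,0,-0.002,1],
  [0.005,0.001,0.14,0,0,-0.002,1],
  [0.005,0.001,0.16,0,0,-0.002,1],
  [0.005,0.001,0.16,0,0,-0.002,1],
  [0.005,0.001,0.16,0,0,-0.002,1],
])

```text
time_s: 17.85
position: [0.516, 0.2376, 0.2613]
tcp_rot: [[-0.314, 0.949, -0.001], [0.949, 0.314, -0.0], [0.0, -0.001, -1.0]]
force: [-0.2, -0.8, -1.4]
opening: 0.157
grasp_force: 30.0
```

Emit:
step_arm([
  [0,0,0.02,0,0,0,1],
  [0,0,0.05,0,0,0,1],
  [0,0,0.08,0,0,0,1],
  [0,0,0.11,0,0,0,1],
  [0,0,0.14,0,0,0,1],
  [0,0,0.17,0,0,0,1],
  [0,0,0.19,0,0,0,1],
  [0,0,0.2,0,0,0,1],
])

```text
time_s: 18.52
position: [0.5156, 0.2374, 0.2004]
tcp_rot: [[-0.314, 0.949, -0.002], [0.949, 0.314, -0.001], [0.0, -0.002, -1.0]]
force: [-0.5, -0.0, -1.9]
opening: 0.157
grasp_force: 30.0
```

Run:
```python
from h import *
from rig import *
p,R=now()
plan(p,R,[(.5163,.236,.1756,18.23)])
c=capture("scene"); cv2.imwrite("pics/s5.png",cv2.convertScaleAbs(cv2.resize(c["image"][100:280,280:440,::-1],(533,600),interpolation=cv2.INTER_CUBIC),alpha=1.6))
```

```text
t 18.52 p [0.5156 0.2374 0.2004] yaw 18.32 tilt [-0.0023 -0.0006] F [-0.5 -0.  -1.9] open 0.157 grip 30.0
(0.5163, 0.236, 0.1756, 18.23) [-0.005, 0.001, 0.083, -0.003, -0.0, 0.002]
```

View pics/s5.png

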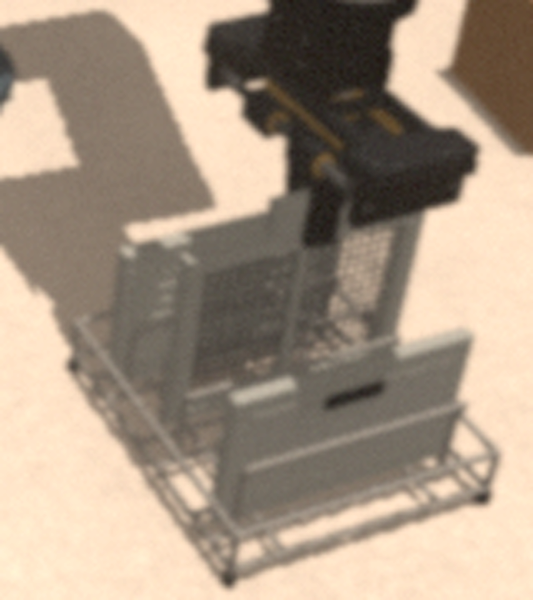

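The screen is entering its middle slot freely: its lower edge is between the U-wires around (190,400) and there is no side force. I'll finish lowering.

Emit:
step_arm([
  [-0.003,0,0.015,0,0,0,1],
  [-0.004,0,0.03,0,0,0,1],
  [-0.005,0,0.045,0,0,0,1],
  [-0.005,0,0.06,0,0,0,1],
  [-0.005,0,0.07,0,0,0,1],
  [-0.005,0,0.076,0,0,0,1],
  [-0.005,0,0.08,0,0,0,1],
  [-0.005,0,0.08,0,0,0,1],
])

```text
time_s: 19.23
position: [0.5166, 0.2361, 0.1777]
tcp_rot: [[-0.314, 0.949, -0.0], [0.949, 0.314, -0.0], [0.0, -0.0, -1.0]]
force: [-1.4, 0.9, -1.5]
opening: 0.159
grasp_force: 30.0
```

Emit:
step_arm([
  [0,0,0.001,0,0,0,1],
  [0,0,0.002,0,0,0,1],
  [0,0,0.003,0,0,0,1],
  [0,0,0.003,0,0,0,1],
  [0,0,0.003,0,0,0,1],
])

```text
time_s: 19.65
position: [0.5168, 0.2362, 0.1772]
tcp_rot: [[-0.314, 0.949, 0.0], [0.949, 0.314, 0.0], [0.0, 0.0, -1.0]]
force: [-0.5, 0.3, -2.7]
opening: 0.161
grasp_force: 30.0
```

Run:
```python
from h import *
now()
```

```text
t 19.65 p [0.5168 0.2362 0.1772] yaw 18.32 tilt [0.0002 0.0001] F [-0.5  0.3 -2.7] open 0.161 grip 30.0
```

Emit:
step_arm([
  [0,0,0.002,0,0,0,1],
  [0,0,0.004,0,0,0,1],
  [0,0,0.005,0,0,0,1],
  [0,0,0.005,0,0,0,1],
  [0,0,0.005,0,0,0,1],
  [0,0,0.005,0,0,0,1],
])

```text
time_s: 20.15
position: [0.5168, 0.2362, 0.1757]
tcp_rot: [[-0.314, 0.949, 0.0], [0.949, 0.314, 0.0], [-0.0, 0.0, -1.0]]
force: [0.5, -0.7, -0.1]
opening: 0.157
grasp_force: 30.0
```

Emit:
step_arm([
  [0,0,0.001,0,0,0,1],
  [0,0,0.002,0,0,0,1],
  [0,0,0.002,0,0,0,1],
  [0,0,0.002,0,0,0,1],
])

```text
time_s: 20.48
position: [0.517, 0.2362, 0.1755]
tcp_rot: [[-0.314, 0.949, 0.001], [0.949, 0.314, 0.0], [-0.0, 0.001, -1.0]]
force: [-0.5, -0.3, 4.3]
opening: 0.16
grasp_force: 30.0
```

The weight has come off and the wires push back, so the screen stands in the slot. Now I'll release it and withdraw straight up.

Emit:
step_arm([
  [0,0,0,0,0,0,0.5],
  [0,0,0,0,0,0,0.3],
  [0,0,0,0,0,0,0.1],
  [0,0,0,0,0,0,-0.1],
  [0,0,0,0,0,0,-0.2],
  [0,0,0,0,0,0,-0.2],
  [0,0,0,0,0,0,-0.2],
  [0,0,0,0,0,0,-0.2],
])

```text
time_s: 21.15
position: [0.5167, 0.2361, 0.1749]
tcp_rot: [[-0.314, 0.949, -0.0], [0.949, 0.314, -0.0], [0.0, -0.0, -1.0]]
force: [-0.1, -1.1, -0.1]
opening: 0.581
grasp_force: 0.0
```

Emit:
step_arm([
  [0,0,-0.03,0,0,0,-0.2],
  [0,0,-0.08,0,0,0,-0.2],
  [0,0,-0.14,0,0,0,-0.2],
  [0,0,-0.22,0,0,0,-0.2],
  [0,0,-0.3,0,0,0,-0.2],
  [0,0,-0.4,0,0,0,-0.2],
  [0,0,-0.5,0,0,0,-0.2],
  [0,0,-0.55,0,0,0,-0.2],
])

```text
time_s: 21.82
position: [0.518, 0.2366, 0.3448]
tcp_rot: [[-0.314, 0.949, 0.007], [0.949, 0.314, 0.002], [-0.001, 0.007, -1.0]]
force: [0.5, -0.1, 0.2]
opening: 0.601
grasp_force: 0.0
```

Emit:
step_arm([
  [-0.1,0,0,0,0,0,-0.2],
  [-0.2,0,0,0,0,0,-0.2],
  [-0.3,0,0,0,0,0,-0.2],
  [-0.4,0,0,0,0,0,-0.2],
  [-0.5,0,0,0,0,0,-0.2],
  [-0.6,0,0,0,0,0,-0.2],
  [-0.6,0,0,0,0,0,-0.2],
  [-0.6,0,0,0,0,0,-0.2],
])

```text
time_s: 22.48
position: [0.5736, 0.0638, 0.3404]
tcp_rot: [[-0.311, 0.95, 0.0], [0.95, 0.311, 0.0], [0.0, 0.0, -1.0]]
force: [-0.8, 0.3, 0.1]
opening: 0.597
grasp_force: 0.0
```

Run:
```python
from h import *
from rig import *
now()
c=capture("scene"); cv2.imwrite("pics/s6.png",cv2.convertScaleAbs(cv2.resize(c["image"][:,:,::-1],(768,576),interpolation=cv2.INTER_CUBIC),alpha=1.5))
o=pickle.load(open("pics/scene0.pkl","rb"))["image"].astype(float); d=abs(c["image"].astype(float)-o).mean(2)
print("rack diff",d[160:275,300:430].mean(),d[160:275,300:430].max(),"lamp",d[110:230,55:180].mean(),"bowl",d[265:320,200:265].mean())
```

```text
t 22.48 p [0.5736 0.0638 0.3404] yaw 18.14 tilt [0.0004 0.0003] F [-0.8  0.3  0.1] open 0.597 grip 0.0
rack diff 7.021404682274247 57.666666666666664 lamp 13.631133333333333 bowl 8.636923076923077
```

View pics/s6.png

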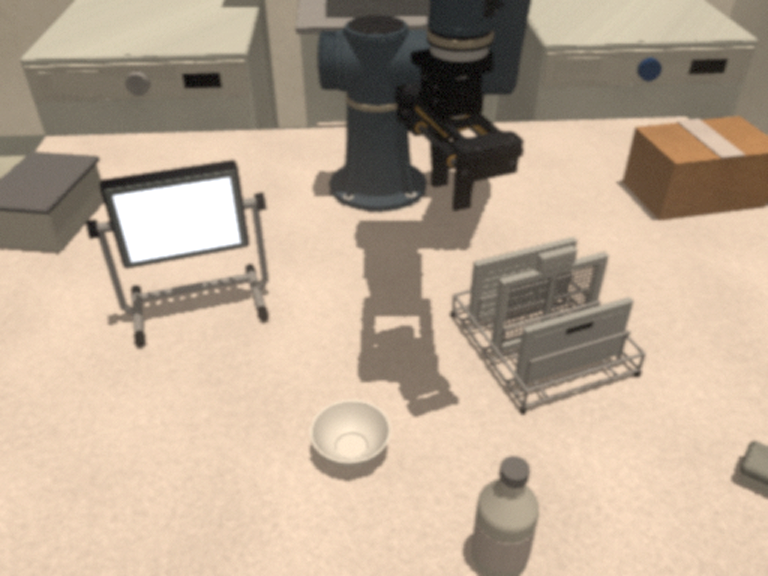

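The screen stands in its middle slot with its tab at (556,262), as at the start. The lamp, bowl (350,435), cover and grille haven't moved, and the hand is clear.

```bash
python3 -c "
from rig import *
print(hand_in())"
```

```text
the job is handed in; nothing more can be done
None
```

I held the lint screen centred and upright in front of the lamp for about four seconds, 8 cm from the lit face, then lowered it back into its middle slot. I let go only once it stood there, nothing else appears moved in the final picture, and I handed the job in at about 22.5 s with the hand clear.

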